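Set the banded antenna in the sloping cradle

TASK

Take the antenna with the orange band and lay it in both forks of the blue sloping cradle, brass connector downhill next to the stop plate and tip uphill, so that it can be gripped again at a slant to fit it to the modem box. Let go of it there, and leave the antenna with the white band where it lies.

Things in the scene. Friction and masses are not known exactly. Their poses are not given: they have to be found in the camera images.
- antenna: Flat stick antenna 200 mm long: black body 175 x 18 x 13 mm thick, a round brass connector (10 mm diameter, 25 mm long) at one end, a 30 mm wide orange band near the other end (tip). 40 to 85 g, lies flat on the table. Origin: mid-length, on the underside, also its balance point; x runs from connector to tip, z up.
- cradle: Fixed cradle: 230 x 90 x 12 mm aluminium base, two blue forks on posts (low, high), aluminium stop plate at the low end; 145 mm tall. Origin on the table below the seat point; x level, pointing uphill; y across; z up. Forks open square to the slope: slot 24 mm wide, 13 mm deep, flaring to 52 mm wide 30 mm above the seat. Only the base lies between the forks, so fingers fit beside and under the antenna.
- cradle_seat (a point): Seat point, 90 mm above the cradle's origin, with the cradle's axes: where the origin of an antenna touching the stop plate lies. The antenna's underside rests on a line through it that rises 25 degrees towards +x, in the plane y = 0. Along that line from this point: stop plate's face at -100 mm, low fork at -50, high fork at +60 (each 12 mm thick). Laid a little uphill it may stay or slide to the stop.
- spare: Flat stick antenna 200 mm long: black body 175 x 18 x 13 mm thick, a round brass connector (10 mm diameter, 25 mm long) at one end, a 30 mm wide white band near the other end (tip). 40 to 85 g, lies flat on the table. Origin: mid-length, on the underside, also its balance point; x runs from connector to tip, z up. Leave alone.
Things that resemble listed ones, but are neither listed nor needed, are in the scene too. What is shaped like the antenna but turquoise is not meant.

How it is judged:
By the outcome, as a careful person would: the job done as asked, in the order asked, and still so for the second after the job is handed in, with the robot touching nothing.
It also fails if it takes over 42 s, if anything falls off the work surface, if the arm or the gripper's body presses on something with over 40 N, if the wrist force passes 120 N, or if a joint passes its speed limit or range.

ROBOT

A 6-joint arm with a two-finger parallel gripper is mounted at the origin on the work surface. World frame = base frame: x ahead of the robot, y to its left, z up, the work surface at z = 0. Lengths are in mm, angles in rad, forces in N, time in s.
With the tool pointing down it reaches from about 400 to 925 mm from the base axis. Payload 12.5 kg.
Tool frame: the origin (TCP) lies midway between the tips of the shut fingers; the grasp point (between the pads) lies 19 mm behind it; z points along the fingers, y is the line along which they close (so a half turn about z gives the same grasp; the last joint's range is limited). The gripper opens to 95 mm and grips with 3 to 60 N. Pads are 20 mm wide; open, the fingers measure 119 mm over their backs; the gripper's body (75 mm by 180 mm) begins 59 mm behind the grasp point.
Start: joints at [-1.435, 0.491, 1.559, -0, 1.092, -0.106], TCP at [149.679, -606.83, 214.661] pointing down, gripper open.
Joint ranges: [-3.1, 3.1], [-0.84, 2.19], [0.05, 2.79], [-1.13, 4.28], [0.06, 2.93], [-2.69, 2.69]. Speed limits (rad/s): [2.22, 2.22, 2.79, 3.14, 3.14, 3.14].

INTERFACE

Orientations are given as [roll, pitch, yaw] about the fixed x, y, z axes, in that order (R = Rz(yaw) Ry(pitch) Rx(roll)).
In Python, from cell import state, read_camera, camera_info, env gives the robot as it stands.
- The arm moves only by the tool move_arm, never from a script. Its argument "commands" is a list of rows, each a list of 3 entries, a list of its own where there are three numbers: the shift along the world's x, y, z in cm, then the turn, a rotation vector about the world's x, y, z in degrees, then the opening, from 0 (shut) to 1 (fully open). A call has 1 to 10 rows; each row shifts and turns the commanded pose from where the row before left it; what a row does not reach is not made up. A row lasts 1/10 s, in which the tool goes at most 50 mm and 8.59 degrees, less where a joint would pass 70% of its speed; a pose out of reach is approached as far as the arm can. A call with a gripper value outside its range is refused whole. The fingers move at their own pace and stop on an object; the grip force is fixed at half the most. Time passes only in rows, so rows that do not move let the fingers close. It gives the time, the measured TCP pose, the force, the opening and the grip force at its end, in the units of the state.
- state(): the state, without advancing time (a new reading comes with each control period).
- read_camera(name): name is "scene" or "top" or "wrist"; returns the picture (480x640x3 uint8, blue, green, red); there is no depth.
- camera_info(name): a dict with "K" (3x3 intrinsics, pixels), "k1" (the pictures are not rectified: a ray, as slopes to the right and down, at radius r is drawn at 1 + k1 r^2 times it, then the intrinsics apply), "cam_to_world" (4x4, takes a point from camera to world coordinates). Camera axes: x right, y down, z forward; pixel columns grow to the right and rows downward; lengths in mm; the calibration is good to about 2 mm. A picture is of the moment at which its call begins: read the wrist's pose just before it. camera_info takes no time and is no camera call; for the wrist camera it gives the pose at the moment of the call.
- env.job_done(): hands the job in; it is judged then, once.
The state is a dict: "t": time; "joints": joint angles; "qvel": joint speeds; "tau": joint torques, N m; "eef_pos": TCP position; "tcp_rot": TCP orientation; "ft_force": force on the tool from outside, world axes, zero at the start; "moment": the same for the moment, N m; "opening": opening from 0.0 (shut) to 1.0 (fully open); "grip_force": force on a finger pad.
Only numpy, scipy, OpenCV 4.12 (cv2) and the standard library are available. Lean on these libraries where they do the work, as an engineer would, in place of code of your own. Each camera call takes 0.05 s, during which the arm holds its last target. There are 200 camera calls.

## Working session

There is one attempt and no reset: what is moved stays moved. The work goes in short steps, Python scripts to look and compute and a tool call to move; the robot and the scene stay as the last step left them, time stands still between calls to the robot, and variables do not carry over. Pictures are saved under pics/ and viewed, at most 10 in all, crops included, and the job is handed in when it is done.

Besides the shell and the picture viewer there is one more tool, called after ">>>" as name(argument=value, ...), one argument or row to a line, values as JSON. move_arm: Moves the arm, as the interface text tells. Its arguments: {"type":"object","properties":{"commands":{"type":"array"}},"required":["commands"]}

```bash
mkdir -p pics; ls; python3 - <<'E'
from cell import *
import cv2
for n in("top","scene"):
    im=read_camera(n);cv2.imwrite(f"pics/{n}0.png",im)
    c=camera_info(n);print(n,c)
E
```

```text
pics
top {'K': array([[562.96736316,   0.        , 332.85166698],
       [  0.        , 562.96736316, 233.55863934],
       [  0.        ,   0.        ,   1.        ]]), 'k1': 0.0382518220725724, 'cam_to_world': array([[ 2.47142484e-02, -9.92345518e-01,  1.20994128e-01,
         4.87800257e+02],
       [-9.99411581e-01, -2.74051549e-02, -2.06264271e-02,
         1.68851017e+02],
       [ 2.37844053e-02, -1.20413166e-01, -9.92438901e-01,
         1.14783703e+03],
       [ 0.00000000e+00,  0.00000000e+00,  0.00000000e+00,
         1.00000000e+00]])}
scene {'K': array([[476.67266217,   0.        , 322.46642381],
       [  0.        , 476.67266217, 241.8067979 ],
       [  0.        ,   0.        ,   1.        ]]), 'k1': -0.11010815251726963, 'cam_to_world': array([[-2.46900262e-01,  7.05350398e-01, -6.64470523e-01,
         1.26428215e+03],
       [ 9.68823138e-01,  1.65138729e-01, -1.84691441e-01,
         3.38286989e+02],
       [-2.05423641e-02, -6.89354783e-01, -7.24132581e-01,
         7.60461522e+02],
       [ 0.00000000e+00,  0.00000000e+00,  0.00000000e+00,
         1.00000000e+00]])}
```

View pics/top0.png

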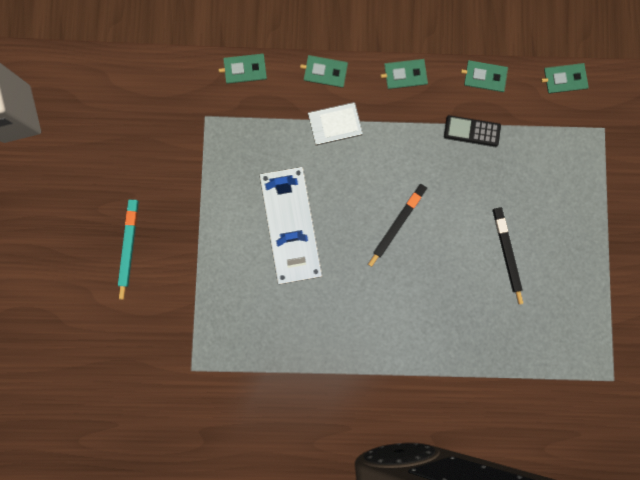

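View pics/scene0.png

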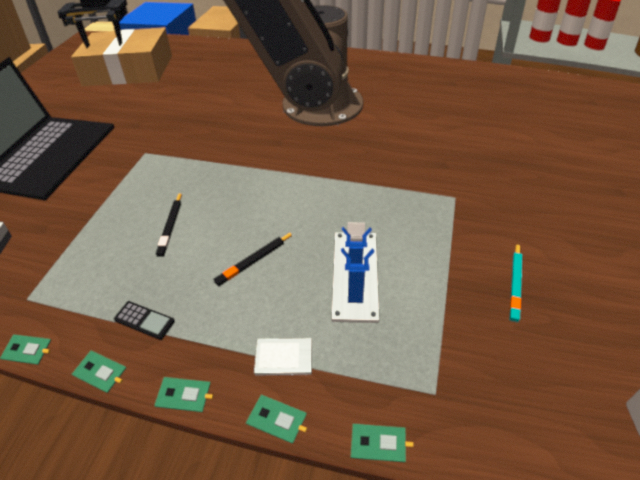

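Candidates in the top view:
- Black stick with orange band: (373,263) to (424,187).
- Black stick with white band: (498,210) to (520,302). This is the spare.
- Turquoise stick with orange band: (132,200) to (122,298). This is the decoy.

The first fits, being black-bodied with an orange band. The cradle's stop is at (296,261) and its high fork at (282,183). I'll confirm in a crop and measure.

```bash
cat > h.py <<'E'
import numpy as np, cv2
from cell import *
def ray(c,uv):
    K=c["K"]; uv=np.float64(uv).reshape(-1,2)
    d=(uv-K[:2,2])/[K[0,0],K[1,1]]; s=d.copy()
    for _ in range(10): s=d/(1+c["k1"]*(s**2).sum(1,keepdims=True))
    T=c["cam_to_world"]; return T[:3,3],np.c_[s,np.ones(len(s))]@T[:3,:3].T
def onz(c,uv,z):
    o,r=ray(c,uv); return o+r*((z-o[2])/r[:,2])[:,None]
def tri(c1,u1,c2,u2):
    A=np.zeros((3,3));b=np.zeros(3)
    for c,u in((c1,u1),(c2,u2)):
        o,r=ray(c,u);r=r[0]/np.linalg.norm(r[0]);P=np.eye(3)-np.outer(r,r);A+=P;b+=P@o
    return np.linalg.solve(A,b)
def proj(c,p):
    T=np.linalg.inv(c["cam_to_world"]);q=T[:3,:3]@np.float64(p)+T[:3,3];s=q[:2]/q[2]
    s=s*(1+c["k1"]*(s@s));return s*[c["K"][0,0],c["K"][1,1]]+c["K"][:2,2]
def big(m):
    cs,_=cv2.findContours(m.astype(np.uint8),cv2.RETR_EXTERNAL,cv2.CHAIN_APPROX_NONE)
    return max(cs,key=cv2.contourArea)
E
python3 - <<'E'
from h import *
im=cv2.imread("pics/top0.png");c=camera_info("top");s=cv2.imread("pics/scene0.png")
hsv=cv2.cvtColor(im,cv2.COLOR_BGR2HSV);H,S,V=[hsv[...,i].astype(int) for i in range(3)]
yy,xx=np.mgrid[:480,:640]
roi=(xx>350)&(xx<440)&(yy>170)&(yy<280)
dark=roi&((V<70)|(S>110))
r=cv2.minAreaRect(big(dark));b=cv2.boxPoints(r)
p=onz(c,b,13);print("antenna box",p.round(1).tolist())
e=sorted([(np.linalg.norm(b[i]-b[(i+1)%4]),i) for i in range(2)])[0][1]
m=[(p[e]+p[e+1])/2,(p[(e+2)%4]+p[(e+3)%4])/2];print("ends",np.round(m,1).tolist())
og=roi&(S>150)&(H<15)&(V>150);print("orange",onz(c,[[xx[og].mean(),yy[og].mean()]],13))
roi=(xx>250)&(xx<330)&(yy>160)&(yy<295)
wh=roi&((V>185)|((S>120)&(H>100)&(H<130)))
q=cv2.boxPoints(cv2.minAreaRect(cv2.convexHull(big(wh))));print("base",q.round(1).tolist(),onz(c,q,12).round(1).tolist())
A=cv2.resize(im[160:290,250:450],None,fx=4,fy=4,interpolation=cv2.INTER_CUBIC)
A=A[:,:800]
cv2.imwrite("pics/c1.png",A)
B=cv2.resize(s[210:330,210:400],None,fx=4,fy=4,interpolation=cv2.INTER_CUBIC);cv2.imwrite("pics/c2.png",B)
E
```

```text
antenna box [[569.0, 76.2, 13.0], [736.1, -30.3, 13.0], [725.9, -46.0, 13.0], [559.2, 60.6, 13.0]]
ends [[731.0, -38.2, 13.0], [564.1, 68.4, 13.0]]
orange [[700.22848483 -18.60687264  13.        ]]
base [[258.5, 174.0], [301.79998779296875, 166.3000030517578], [321.29998779296875, 276.0], [278.0, 283.70001220703125]] [[745.1, 300.7, 12.0], [764.0, 212.6, 12.0], [539.7, 166.4, 12.0], [522.1, 252.7, 12.0]]
```

View pics/c1.png

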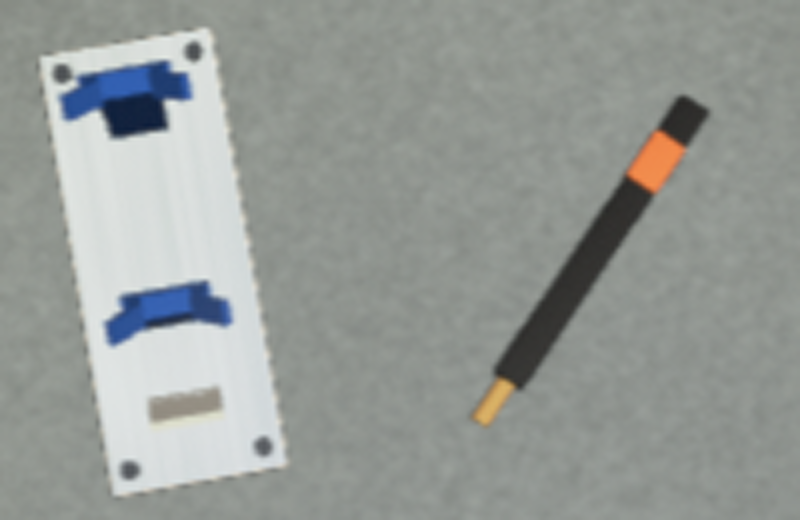

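View pics/c2.png

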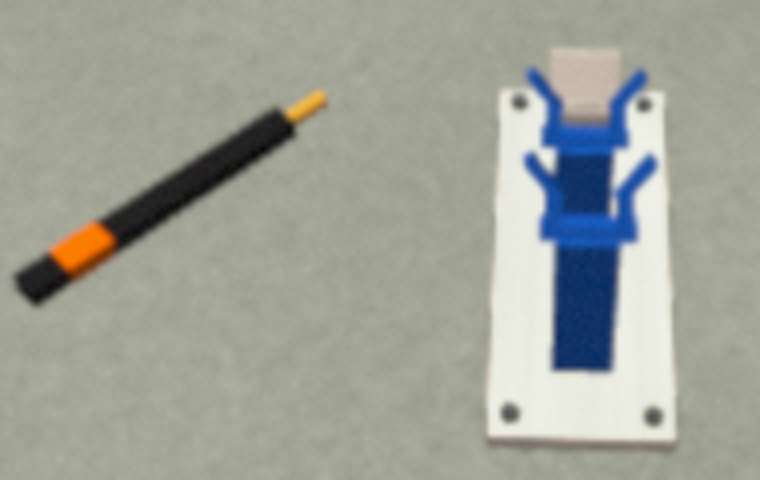

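The crop confirms it: black body with an orange band, tip at about (690,100) and brass end at about (483,420) in the crop. The cradle's low fork slot is at crop (170,303) and its high fork slot at (138,85), with the stop at the bottom.

```bash
python3 - <<'E'
from h import *
c=camera_info("top");s=state();print(s["t"],s["eef_pos"],s["tcp_rot"],s["opening"],s["ft_force"])
yaw=np.radians(11.9);u=np.array([np.cos(yaw),np.sin(yaw)]);v=np.array([-u[1],u[0]])
for n,px,z,a in(("low",(170,303),68.9,-50),("high",(138,85),115.4,60),("stopfoot",(187,405),75,-103)):
    p=onz(c,np.array(px)/4+[250-.4,160-.4],z)[0,:2]; o=p-u*a*np.cos(np.radians(25)); print(n,p.round(1),"origin",o.round(1))
b=np.array([[745.1,300.7],[764,212.6],[539.7,166.4],[522.1,252.7]]).mean(0);print("base ctr",b)
E
```

```text
0.1 [ 149.66137526 -606.58644002  214.129766  ] [-3.14061913e+00 -1.28410918e-04  2.41834313e-01] 0.9972995112338957 [ 0.46734441  0.50480534 -0.11162803]
low [613.7 224.8] origin [658.  234.2]
high [710.1 240.7] origin [656.9 229.5]
stopfoot [564.3 214.8] origin [655.6 234.1]
base ctr [642.725 233.1  ]
```

>>> move_arm(
  commands=[
    [[5,6.2,0],[0,0,0],1],
    [[5,6.2,0],[0,0,0],1],
    [[5,6.2,0],[0,0,0],1],
    [[5,6.2,0],[0,0,0],1],
    [[5,6.2,0],[0,0,0],1],
    [[5,6.2,0],[0,0,0],1],
    [[5,6.2,0],[0,0,0],1],
    [[5,6.2,0],[0,0,0],1],
    [[0,0,0],[0,0,0],1],
    [[0,0,0],[0,0,0],1],
  ],
)

```text
t: 1.1
eef_pos: [401.3, -294.7, 214.6]
tcp_rot: [3.142, 0.0, 0.245]
ft_force: [0.4, -1.2, 0.7]
opening: 1.0
grip_force: 0.0
```

>>> move_arm(
  commands=[
    [[3,3.8,0],[0,0,-5.8],1],
    [[3,3.8,0],[0,0,-5.8],1],
    [[3,3.8,0],[0,0,-5.8],1],
    [[3,3.8,0],[0,0,-5.8],1],
    [[3,3.8,0],[0,0,-5.8],1],
    [[3,3.8,0],[0,0,-5.8],1],
    [[3,3.8,0],[0,0,-5.8],1],
    [[3,3.8,0],[0,0,-6],1],
    [[0.6,0.6,0],[0,0,0],1],
    [[0,0,0],[0,0,0],1],
  ],
)

```text
t: 2.1
eef_pos: [647.1, 14.0, 213.8]
tcp_rot: [3.141, 0.001, -0.57]
ft_force: [-0.1, -0.3, -0.1]
opening: 1.003
grip_force: 0.0
```

```bash
python3 - <<'E'
from h import *
s=state();c=camera_info("wrist");im=read_camera("wrist");cv2.imwrite("pics/w1.png",im);print(s["eef_pos"],s["tcp_rot"]);print(c)
E
```

```text
[647.14155963  13.96341015 213.76611642] [ 3.14078234e+00  8.18220311e-04 -5.70205908e-01]
{'K': array([[392.17960274,   0.        , 315.61900003],
       [  0.        , 392.17960274, 232.0888595 ],
       [  0.        ,   0.        ,   1.        ]]), 'k1': -0.08546197424953086, 'cam_to_world': array([[-5.40873072e-01, -8.13852873e-01, -2.12367183e-01,
         7.07292839e+02],
       [-8.41103967e-01,  5.23547314e-01,  1.35802532e-01,
        -2.51319133e+01],
       [ 6.60987544e-04,  2.52074813e-01, -9.67707524e-01,
         3.84609026e+02],
       [ 0.00000000e+00,  0.00000000e+00,  0.00000000e+00,
         1.00000000e+00]])}
```

View pics/w1.png

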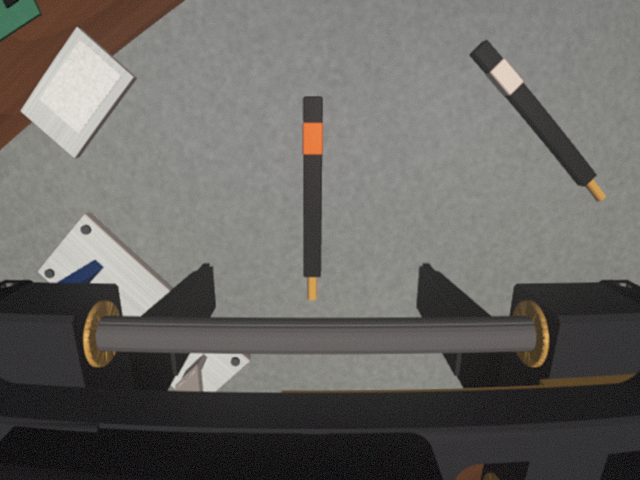

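The wrist view shows the antenna whole and centred, with its tip edge at (313,97), body/brass joint at (312,276) and connector end at (312,299).

```bash
python3 - <<'E'
from h import *
c=camera_info("wrist");im=cv2.imread("pics/w1.png")
hsv=cv2.cvtColor(im,cv2.COLOR_BGR2HSV);S,V=hsv[...,1].astype(int),hsv[...,2].astype(int)
m=((V<75)|(S>110));m[:,:280]=0;m[:,345:]=0;m[:85]=0;m[310:]=0
k=big(m)[:,0];ys=np.arange(110,271,10)
mid=np.array([[np.mean(np.where(m[y])[0]),y] for y in ys]);P=onz(c,mid,13);d=P[0]-P[-1];print("yaw",np.degrees(np.arctan2(d[1],d[0])))
x0=mid[:,0].mean();y0,y1=k[:,1].min()-.5,k[:,1].max()+.5;yb=[y for y in range(240,300) if m[y].sum()<15][0]-.5
print(y0,yb,y1,m[200].sum())
t=onz(c,[x0,y0],13)[0];j=onz(c,[x0,yb],13)[0];e=onz(c,[x0,y1],6.5)[0]
print(t,j,e,np.linalg.norm((t-j)[:2]),np.linalg.norm((t-e)[:2]),"mid",(t+e)/2, "from body",j+ (t-j)*75/175)
E
```

```text
yaw -33.084826468341504
155.5 275.5 299.5 17
[688.96107432 -11.20718264  13.        ] [588.78659733  53.63590509  13.        ] [564.23571393  69.59558741   6.5       ] 119.32959342215563 148.61192136788733 mid [626.59839413  29.19420239   9.75      ] from body [631.71851604  25.84601035  13.        ]
```

```bash
python3 - <<'E'
from h import *
c=camera_info("wrist");im=cv2.imread("pics/w1.png")
g=im[85:110,313].astype(int).sum(1);y0=85+np.argmin(np.diff(g))+.5;print(y0)
t=onz(c,[312.7,y0],13)[0];j=onz(c,[312.4,275.5],13)[0];e=onz(c,[312,299.5],6.5)[0]
print(t,j,e,np.linalg.norm((t-j)[:2]),np.linalg.norm((t-e)[:2]),"mid",(t+e)/2,j+(t-j)*75/175)
E
```

```text
95.5
[734.0545864  -40.93888174  13.        ] [588.66430216  53.44614034  13.        ] [564.33573934  69.75081631   6.5       ] 173.34032175154982 202.62452048295643 mid [649.19516287  14.40596728   9.75      ] [650.97442398  12.99541659  13.        ]
```

>>> move_arm(
  commands=[
    [[0.2,0,-4.5],[0,0,-0.4],1],
    [[0,0,-4.5],[0,0,0],0.6],
    [[0,0,-4.5],[0,0,0],0.5],
    [[0,0,-4.5],[0,0,0],0.4],
    [[0,0,-2],[0,0,0],0.4],
    [[0,0,-0.9],[0,0,0],0.4],
    [[0,0,0],[0,0,0],0.4],
    [[0,0,0],[0,0,0],0],
    [[0,0,0],[0,0,0],0],
    [[0,0,0],[0,0,0],0],
  ],
)

```text
t: 3.15
eef_pos: [649.3, 14.4, 7.0]
tcp_rot: [-3.141, -0.002, -0.578]
ft_force: [0.2, 0.2, 0.4]
opening: 0.299
grip_force: 0.0
```

>>> move_arm(
  commands=[
    [[0,0,0],[0,0,0],0],
    [[0,0,0],[0,0,0],0],
    [[0,0,0],[0,0,0],0],
  ],
)

```text
t: 3.45
eef_pos: [649.0, 14.6, 6.4]
tcp_rot: [-3.141, -0.001, -0.578]
ft_force: [-1.6, 0.3, 5.3]
opening: 0.183
grip_force: 30.0
```

>>> move_arm(
  commands=[
    [[0,0,2],[0,0,0],0],
    [[0,0,4.5],[0,0,0],0],
    [[0,0,4.5],[0,0,0],0],
    [[0,0.6,4.5],[0,0,7.5],0],
    [[-1,2,4],[0,0,7.5],0],
    [[-1,3,0],[0,0,7.5],0],
    [[-1,3,0],[0,0,7.5],0],
    [[-1,2,0],[0,0,7.5],0],
    [[-1,1,0],[0,0,7.5],0],
    [[0,0,0],[0,0,0],0],
  ],
)

```text
t: 4.45
eef_pos: [597.8, 131.9, 200.8]
tcp_rot: [-3.142, 0.0, 0.211]
ft_force: [0.2, -0.3, -0.6]
opening: 0.181
grip_force: 30.0
```

>>> move_arm(
  commands=[
    [[0,0,0],[0,0,0],0],
    [[0,0,0],[0,0,0],0],
  ],
)

```text
t: 4.65
eef_pos: [599.3, 129.9, 200.6]
tcp_rot: [3.141, -0.0, 0.203]
ft_force: [-0.0, -0.5, -0.6]
opening: 0.186
grip_force: 30.0
```

```bash
python3 - <<'E'
from h import *
import pickle
s=state();c=camera_info("wrist");im=read_camera("wrist");cv2.imwrite("pics/w2.png",im);pickle.dump(c,open("w2.pkl","wb"));print(s["eef_pos"],s["tcp_rot"],s["opening"])
E
```

```text
[599.26861994 129.85832258 200.60556422] [ 3.14138154e+00 -9.71260211e-05  2.03324946e-01] 0.185944550956863
```

View pics/w2.png

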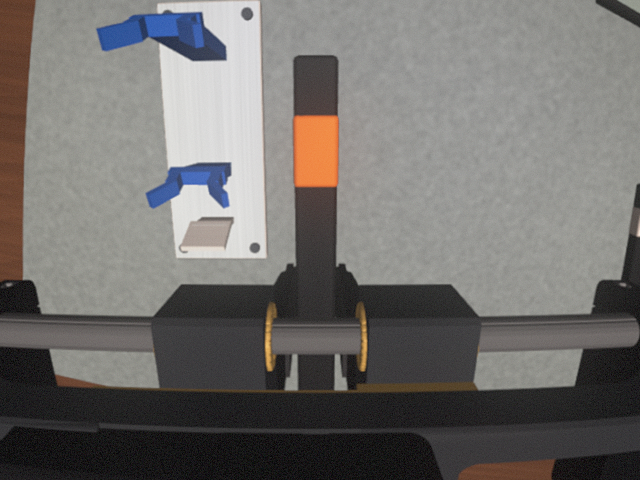

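The wrist view shows the base edges cleanly: low corners at (177,259) and (267,258), right edge running up to (262,0). The low fork is near (190,180) and the stop near (207,232). I'll get the centreline from the base edges and forks.

```bash
python3 - <<'E'
from h import *
import pickle
c=pickle.load(open("w2.pkl","rb"));im=cv2.imread("pics/w2.png");ct=camera_info("top")
hsv=cv2.cvtColor(im,cv2.COLOR_BGR2HSV);V=cv2.GaussianBlur(hsv[...,2],(3,3),0).astype(int)
def edge(r,a,b):
    g=np.diff(V[r,a:b]);k=np.argmax(np.abs(g));return a+k+.5
rows=range(20,250,8)
R=np.array([[edge(r,250,285),r] for r in rows]);L=np.array([[edge(r,150,190),r] for r in range(70,150,6)]+[[edge(r,165,182),r] for r in range(215,255,6)])
def fit(P):
    vx,vy,x,y=cv2.fitLine(P[:,:2].astype(np.float32),cv2.DIST_HUBER,0,.01,.01).ravel()
    if vx<0:vx,vy=-vx,-vy
    return np.degrees(np.arctan2(vy,vx)),np.array([x,y])
out=[]
for n,e in(("R",R),("L",L)):
    a,p=fit(onz(c,e,12));out.append((a,p));print(n,a,p)
yaw=np.radians((out[0][0]+out[1][0])/2);u=np.array([np.cos(yaw),np.sin(yaw)]);v=np.array([-u[1],u[0]])
print("width",(out[1][1]-out[0][1])@v,"lat centre",(out[0][1]@v+out[1][1]@v)/2)
lat=(out[0][1]@v+out[1][1]@v)/2
bot=onz(c,[[222,258.5]],12)[0,:2]@u;print("low end along",bot,"yaw",np.degrees(yaw))
print("prev base centre lat",np.array([642.7,233.1])@v,"along",np.array([642.7,233.1])@u)
# expected projections for seat candidates (origin along)
for s in(680,690):
  for w,ci in(("wrist",c),("top",ct)):
    r=[]
    for a in(-56,-44,54,66):
        q=u*(s+a*.9063)+v*lat; r.append([ (proj(ci,[*(q+v*h),90+a*.4226])).round(1).tolist() for h in(-12,12)])
    print(w,s,r)
print("origin at along 690",u*690+v*lat)
for cc,n in((im[0:270,90:290],"a"),): A=cv2.resize(cc,None,fx=2.2,fy=2.2,interpolation=cv2.INTER_CUBIC)
t=cv2.imread("pics/top0.png")[160:290,250:330];T=cv2.resize(t,None,fx=4.5,fy=4.5,interpolation=cv2.INTER_CUBIC)
o=np.zeros((600,800,3),np.uint8);o[:594,:440]=A;o[:585,440:800]=T;cv2.imwrite("pics/c3.png",o)
E
```

```text
R 11.3833475 [682.44104 194.22794]
L 11.537756 [628.9968  274.15625]
width 88.95368 lat centre 99.235794
low end along 564.1110010370542 yaw 11.460551
prev base centre lat 100.7522547483444 along 676.2010495543481
wrist 680 [[[214.6, 202.1], [184.8, 202.2]], [[212.1, 189.4], [181.7, 189.5]], [[188.1, 58.8], [150.9, 59.8]], [[184.6, 38.8], [146.5, 40.1]]]
top 680 [[[299.4, 243.1], [287.1, 245.2]], [[298.3, 237.3], [286.0, 239.4]], [[289.5, 188.2], [276.8, 190.3]], [[288.4, 181.9], [275.6, 184.1]]]
wrist 690 [[[213.8, 189.6], [183.9, 189.7]], [[211.4, 176.5], [180.7, 176.7]], [[187.3, 42.1], [149.9, 43.3]], [[183.8, 21.6], [145.5, 23.1]]]
top 690 [[[298.5, 238.0], [286.2, 240.1]], [[297.4, 232.2], [285.1, 234.3]], [[288.6, 183.0], [275.9, 185.1]], [[287.5, 176.7], [274.7, 178.9]]]
origin at along 690 [656.5251  234.35551]
```

View pics/c3.png

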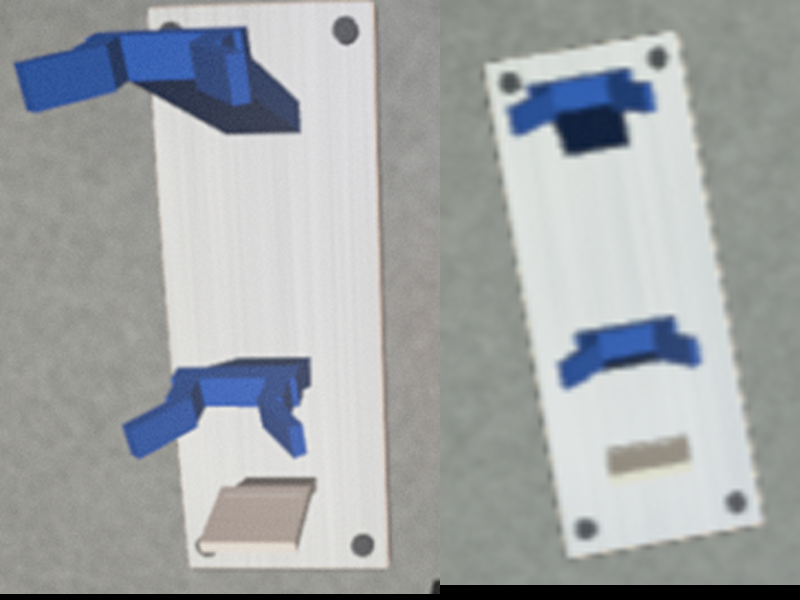

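The slot floors sit at rows 172–184 (low) and 14–36 (high) in the wrist view, and at rows 231–240 and 177–185 in the top view. That puts the seat at about (660,234) with yaw 11.5°. I'll move over it and tilt.

>>> move_arm(
  commands=[
    [[0.8,2,1],[0,0,0],0],
    [[0.8,2,0],[1,-4.9,0],0],
    [[0.6,2,0],[1,-4.9,0],0],
    [[0.6,2,0],[1,-4.9,0],0],
    [[0.5,1.5,0],[1,-4.9,0],0],
    [[0.3,0.5,0],[1,-4.9,-0.2],0],
    [[0,0,0],[0,0,0],0],
    [[0,0,0],[0,0,0],0],
    [[0,0,0],[0,0,0],0],
  ],
)

```text
t: 5.6
eef_pos: [635.5, 229.9, 210.9]
tcp_rot: [3.139, -0.435, 0.203]
ft_force: [-0.1, 1.1, -1.5]
opening: 0.185
grip_force: 30.0
```

```bash
cat > g.py <<'E'
from h import *
from scipy.spatial.transform import Rotation as Rt
s=state();print(s["t"],s["eef_pos"].round(1),s["ft_force"].round(1),s["opening"])
R=Rt.from_euler("xyz",s["tcp_rot"]);print("antenna x yaw/pitch up",np.degrees([np.arctan2(R.as_matrix()[1,0],R.as_matrix()[0,0]),np.arcsin(R.as_matrix()[2,0])]))
G=Rt.from_euler("xyz",[np.pi,np.radians(-25),np.radians(11.5)])
print("rot vec needed",np.degrees((G*R.inv()).as_rotvec()).round(2))
E
python3 g.py
```

```text
5.6 [635.5 229.9 210.9] [-0.1  1.1 -1.5] 0.18514921503908216
antenna x yaw/pitch up [11.60516046 24.93583559]
rot vec needed [ 0.14 -0.04 -0.05]
```

>>> move_arm(
  commands=[
    [[0,0,-3],[0,0,0],0],
    [[0,0,-3],[0,0,0],0],
    [[0.5,0.1,-1.2],[0,0,0],0],
    [[0.7,0.2,-1.3],[0,0,0],0],
    [[0,0,0],[0,0,0],0],
    [[0,0,0],[0,0,0],0],
  ],
)

```text
t: 6.2
eef_pos: [647.4, 233.6, 126.2]
tcp_rot: [3.139, -0.437, 0.204]
ft_force: [0.7, -0.1, 0.6]
opening: 0.187
grip_force: 30.0
```

```bash
python3 g.py; python3 - <<'E'
from h import *
a=read_camera("scene");w=read_camera("wrist");cv2.imwrite("pics/s3.png",a);cv2.imwrite("pics/w3.png",w)
A=cv2.resize(a[200:340,300:420],None,fx=3.3,fy=3.3,interpolation=cv2.INTER_CUBIC)
t=read_camera("top");cv2.imwrite("pics/t3.png",t)
o=np.zeros((600,800,3),np.uint8);o[:A.shape[0],:396]=A
o[:300,400:800]=cv2.resize(w,(400,300),interpolation=cv2.INTER_AREA)
T=cv2.resize(t[155:290,230:350],None,fx=2.2,fy=2.2);o[300:300+T.shape[0],400:400+T.shape[1]]=T
cv2.imwrite("pics/v8.png",o)
E
```

```text
6.2 [647.4 233.6 126.2] [ 0.7 -0.1  0.6] 0.18749795333566524
antenna x yaw/pitch up [11.67222353 25.03206162]
rot vec needed [ 0.12  0.06 -0.11]
```

View pics/v8.png

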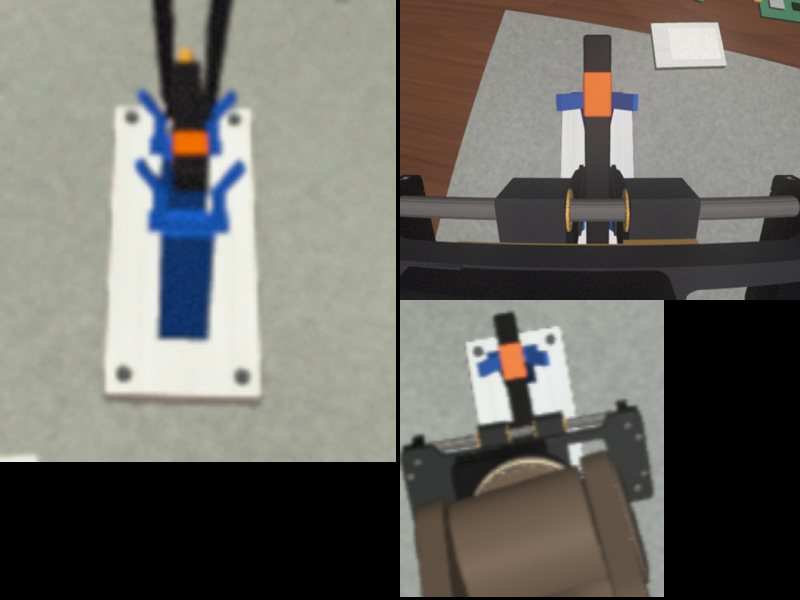

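The antenna is centred over the high fork: its centre is 598 against the fork's 597 in the wrist view, and 191 against 191.5 in the scene view. I'll lower it along the slope normal.

>>> move_arm(
  commands=[
    [[0.5,0.05,-0.95],[0,0,0],0],
    [[0.5,0.05,-0.95],[0,0,-0.1],0],
    [[0.16,0.03,-0.36],[0,0,0],0],
    [[0,0,0],[0,0,0],0],
    [[0,0,0],[0,0,0],0],
    [[0,0,0],[0,0,0],0],
  ],
)

```text
t: 6.95
eef_pos: [658.4, 234.9, 103.3]
tcp_rot: [3.139, -0.437, 0.202]
ft_force: [-1.2, 0.1, -0.8]
opening: 0.184
grip_force: 30.0
```

>>> move_arm(
  commands=[
    [[0.1,0.02,-0.2],[0,0,0],0],
    [[0,0,0],[0,0,0],0],
    [[0,0,0],[0,0,0],0],
  ],
)

```text
t: 7.25
eef_pos: [659.4, 235.0, 101.1]
tcp_rot: [3.139, -0.436, 0.202]
ft_force: [-0.7, 0.0, -0.9]
opening: 0.183
grip_force: 30.0
```

>>> move_arm(
  commands=[
    [[0.1,0.02,-0.2],[0,0,0],0],
    [[0,0,0],[0,0,0],0],
    [[0,0,0],[0,0,0],0],
  ],
)

```text
t: 7.55
eef_pos: [660.4, 235.2, 99.0]
tcp_rot: [3.139, -0.436, 0.202]
ft_force: [0.3, -0.1, 0.1]
opening: 0.185
grip_force: 30.0
```

>>> move_arm(
  commands=[
    [[0.05,0,-0.1],[0,0,0],0],
    [[0,0,0],[0,0,0],0],
    [[0,0,0],[0,0,0],0],
  ],
)

```text
t: 7.85
eef_pos: [660.9, 235.2, 98.0]
tcp_rot: [3.139, -0.436, 0.202]
ft_force: [-0.3, -0.1, -1.3]
opening: 0.186
grip_force: 30.0
```

>>> move_arm(
  commands=[
    [[0.05,0,-0.1],[0,0,0],0],
    [[0,0,0],[0,0,0],0],
    [[0,0,0],[0,0,0],0],
  ],
)

```text
t: 8.15
eef_pos: [661.2, 235.3, 97.6]
tcp_rot: [3.139, -0.437, 0.202]
ft_force: [-4.6, -0.5, 5.5]
opening: 0.187
grip_force: 30.0
```

>>> move_arm(
  commands=[
    [[0.05,0,-0.1],[0,0,0],0],
    [[0,0,0],[0,0,0],0],
    [[0,0,0],[0,0,0],0],
  ],
)

```text
t: 8.45
eef_pos: [661.2, 235.3, 97.5]
tcp_rot: [3.139, -0.437, 0.202]
ft_force: [-13.3, -2.4, 17.4]
opening: 0.183
grip_force: 30.0
```

Seated at the predicted height. I'll ease off the load, then slide downhill until it touches the stop.

>>> move_arm(
  commands=[
    [[-0.08,0,0.15],[0,0,0],0],
    [[-0.18,-0.04,-0.08],[0,0,0],0],
    [[0,0,0],[0,0,0],0],
    [[0,0,0],[0,0,0],0],
  ],
)

```text
t: 8.85
eef_pos: [659.0, 234.7, 96.6]
tcp_rot: [3.139, -0.436, 0.202]
ft_force: [-3.4, -1.7, 2.7]
opening: 0.186
grip_force: 30.0
```

>>> move_arm(
  commands=[
    [[-0.18,-0.04,-0.08],[0,0,0],0],
    [[0,0,0],[0,0,0],0],
    [[0,0,0],[0,0,0],0],
  ],
)

```text
t: 9.15
eef_pos: [657.5, 234.5, 95.9]
tcp_rot: [3.139, -0.436, 0.202]
ft_force: [-0.0, -1.1, 1.4]
opening: 0.185
grip_force: 30.0
```

>>> move_arm(
  commands=[
    [[-0.09,-0.02,-0.04],[0,0,0],0],
    [[0,0,0],[0,0,0],0],
    [[0,0,0],[0,0,0],0],
  ],
)

```text
t: 9.45
eef_pos: [657.0, 234.3, 95.8]
tcp_rot: [3.139, -0.438, 0.202]
ft_force: [3.9, 0.5, 1.5]
opening: 0.192
grip_force: 30.0
```

Uphill reaction of +3.9 N shows it is touching the stop. I'll release and retract along the normal.

>>> move_arm(
  commands=[
    [[0.05,0,0],[0,0,0],0.4],
    [[0,0,0],[0,0,0],0.4],
    [[0,0,0],[0,0,0],0.4],
    [[0,0,0],[0,0,0],0.4],
    [[0,0,0],[0,0,0],0.4],
    [[-0.4,-0.1,0.9],[0,0,0],0.4],
    [[-0.8,-0.2,1.8],[0,0,0],0.4],
    [[-1.6,-0.3,3.6],[0,0,0],0.4],
    [[-1.6,-0.3,3.6],[0,0,0],0.4],
    [[-1.6,-0.3,3.6],[0,0,0],0.4],
  ],
)

```text
t: 10.45
eef_pos: [596.0, 222.0, 232.3]
tcp_rot: [3.139, -0.436, 0.202]
ft_force: [-0.0, 0.7, 0.0]
opening: 0.399
grip_force: 0.0
```

>>> move_arm(
  commands=[
    [[-2,-2,2],[0,0,0],0.4],
    [[-2,-4,1],[0,0,0],0.4],
    [[-2,-4,0],[0,0,0],0.4],
    [[-2,-4,0],[0,0,0],0.4],
    [[-2,-4,0],[0,0,0],0.4],
    [[0,0,0],[0,0,0],0.4],
    [[0,0,0],[0,0,0],0.4],
  ],
)

```text
t: 11.15
eef_pos: [496.9, 41.5, 261.4]
tcp_rot: [3.139, -0.438, 0.2]
ft_force: [0.1, 0.0, 0.6]
opening: 0.398
grip_force: 0.0
```

```bash
python3 - <<'E'
from h import *
print(state()["eef_pos"])
a=read_camera("scene");t=read_camera("top");w=read_camera("wrist")
o=np.zeros((600,800,3),np.uint8)
A=cv2.resize(a[200:340,300:420],None,fx=3.3,fy=3.3,interpolation=cv2.INTER_CUBIC);o[:A.shape[0],:396]=A
o[:300,400:800]=cv2.resize(w,(400,300),interpolation=cv2.INTER_AREA)
o[300:600,400:800]=cv2.resize(t,(400,300),interpolation=cv2.INTER_AREA)
T=cv2.resize(t[160:290,250:340],None,fx=1,fy=1);o[464:594,100:190]=T
cv2.imwrite("pics/v9.png",o)
E
```

```text
[496.94943332  41.46015708 261.42220714]
```

View pics/v9.png

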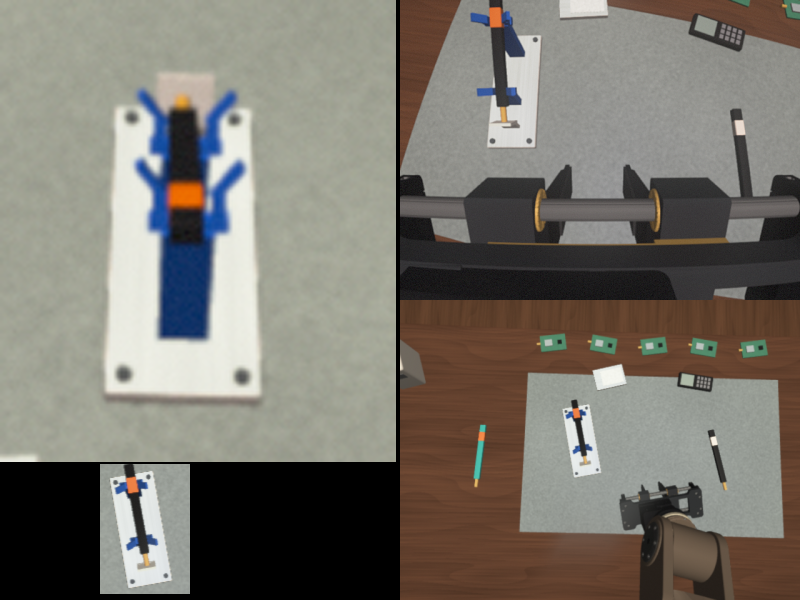

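The antenna lies in both forks with its brass connector at the stop plate and its tip uphill. The spare is where it was and the gripper is clear.

```bash
python3 -c "
from cell import env
print(env.job_done())"
```

```text
the job is handed in; nothing more can be done
None
```

The orange-band antenna lies released in both forks of the cradle, brass connector at the stop plate and tip uphill; the white-band antenna was left alone, and I handed the job in at about 11 s (no verdict returned).

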